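# Nest the small pan in the empty large one, handles opposite

## Task

Tidy away the steel mixing pans: stand the small pan upright inside the empty large pan, right down on its floor, with its handle pointing to the opposite side from the large pan's handle so that the two clear each other. Leave the other large pan, which holds wooden offcuts, alone, and let go of everything.

Things in the scene. Friction and masses are not known exactly. Their poses are not given: they have to be found in the camera images.
- small_pan: Small tall steel pan: round open cup, 62 mm outside diameter at the rim (60 at the foot), 72 high, wall 3, 0.18 kg. Origin: centre of its underside, z up; +x towards its handle, a level bar 14 wide, 4 thick, 58 to 60 mm above the underside, ending in an eye 98 mm from the axis. Grip across the cup's top 25 mm from above, square to the handle: that stays above the large pan's rim when nested.
- small_pan_handle_end (a point): Far end of the small pan's handle: 95 mm from the pan's axis along its +x, 60 mm above its underside.
- empty_pan: The empty one of two alike large low steel pans, loose on the bench: 104 mm outside diameter at the rim, 94 at the foot, 42 high, wall 3, floor 4 thick and 88 across, 0.5 kg. Origin: centre of its underside, z up; +x towards its handle, a bar 16 wide that rises from the wall to 70 mm up at 68 mm from the axis, then to 79 up at 118 out, so it blocks a small-pan handle on its side.
- filled_pan: The other large pan, same shape, size, origin and axes as the empty one, with two wooden offcuts in it (a 34 mm cube and a 22x40x12 mm bar): not to be used. The three pans stand in a row along the bench's front edge; a tall fixed bandsaw stands behind the middle and right of the row, from about x = 0.57 m, so move between the pans along the row, not round behind it.

How it is judged (in metres and radians):
At the end, for the whole second after the job is handed in: The empty large pan stands on the bench and the small pan in it, both upright (within 0.1 rad) and at rest: undersides less than 9 mm apart in height, axes within 20 mm, end of the small handle at least 55 mm beyond the large pan's axis, opposite its handle (within about 45 degrees) (z of small_pan in the frame of empty_pan between 0 and 0.009 m and horizontal distance between small_pan and empty_pan below 0.02 m and x of small_pan_handle_end in the frame of empty_pan below -0.055 m and angle between each of small_pan, empty_pan's own z axis and vertical below 0.1 rad and height (world z) of empty_pan between -0.01 and 0.01 m and linear speed of each of small_pan, empty_pan below 0.02 m/s); the robot touches nothing.
It fails at once if the pan with the offcuts is shifted by more than 30 mm or tipped (distance of filled_pan from where it was at the start of the episode above 0.03 m or angle between filled_pan's own z axis and vertical above 0.25 rad).
It also fails if it takes over 45 s, if anything falls off the work surface, if the arm or the gripper's body presses on something with over 40 N, if the wrist force passes 120 N, or if a joint passes its speed limit or range.

## Robot

A 6-joint arm with a two-finger parallel gripper is mounted at the origin on a cart in front of the work surface, level with it; the furniture and walls round the work are solid. World frame = base frame: x ahead of the robot, y to its left, z up, the work surface at z = 0. Lengths are in m, angles in degrees, forces in N, time in s.
With the tool pointing down it reaches from about 0.325 to 0.85 m from the base axis. Payload 15.5 kg.
Tool frame: the origin (TCP) lies between the finger pads; the fingertips stand arm.tip_extent ahead of it and the grasp point (between the pads) lies 5 mm behind it (arm.tip_extent is the distance from the TCP to the fingertips, in m); z points along the fingers, y is the line along which they close (so a half turn about z gives the same grasp; the last joint's range is limited). The gripper opens to 91 mm and grips with 3 to 60 N. Pads are 32 mm wide; open, the fingers measure 118 mm over their backs; the gripper's body (76 mm by 178 mm) begins 60 mm behind the grasp point.
Start: joints at [58.356, 28.281, 77.091, -0, 74.628, -5.472], TCP at [0.276, 0.561, 0.228] pointing down, gripper open.
Joint ranges: [-166.48, 166.48], [-47.26, 123.95], [12.59, 153.08], [-70.14, 250.14], [6.76, 159.57], [-176.63, 176.63]. Speed limits (degrees/s): [108.29, 108.29, 147.25, 172.46, 172.46, 172.46].

## Interface

Orientations are given as a 3x3 rotation matrix whose columns are the frame's x, y, z axes.
In Python, from rig import arm, hand, kin, telemetry, optics gives the robot as it stands. Calls block until the motion is done:
- arm.move_to(position, orientation): joint-space move of the TCP to a pose.
- arm.move_l(position, orientation=None, feed=0.15): straight line of the TCP; orientation=None keeps the orientation; feed is the mean speed in m/s.
- arm.move_joints(angles): joint-space move.
- hand.grip(opening): finger opening in m; the grip force is fixed at half the most; returns when the fingers have stopped.
- arm.sleep(seconds).
- kin.solve_ik(position, orientation): joint angles nearest the present ones, or None.
- telemetry.observe(): the state.
- optics.snapshot(name): name is "scene" or "top" or "wrist"; returns the picture (420x560x3 uint8, red, green, blue); there is no depth.
- optics.get_calibration(name): a dict with "intrinsics" (3x3 intrinsics, pixels), "cam_to_world" (4x4, takes a point from camera to world coordinates). Camera axes: x right, y down, z forward; pixel columns grow to the right and rows downward; lengths in m; the calibration is good to about 2 mm. A picture is of the moment at which its call begins: read the wrist's pose just before it. get_calibration takes no time and is no camera call; for the wrist camera it gives the pose at the moment of the call.
A pose or a line that the arm cannot do raises arm.Unreachable and nothing moves.
- arm.sign_off(): hands the job in; it is judged then, once.
Trained networks look in the newest picture that a camera, given by its name, has taken for a name from the list of things; names that differ only in an ending like _2 or _b are one class to them, and where a whole thing is asked for, a point or a joint stands for the part that bears it (a point fixed in the world has none). Each returns a list of dicts, best first, with "conf" (0 to 1); they miss things now and then, are a little off and sometimes report something else, mostly with a low value. They report only what shows in the picture. A call takes as long as a camera call.
- optics.spot_in(target, camera): "extent" ([left, top, right, bottom] in pixels, round what is visible of it).
- optics.masks_of(target, camera): "mask" (420x560 bool, what is visible of it) and "extent" ([left, top, right, bottom] in pixels, round what is visible of it).
The state is a dict: "t": time; "joint_positions": joint angles; "dq": joint speeds; "tau": joint torques, N m; "ee_pos": TCP position; "tool_rot": TCP orientation; "force": force on the tool from outside, world axes, zero at the start; "torque": the same for the moment, N m; "width": finger opening in m; "grasp_force": force on a finger pad.
Only numpy, scipy, OpenCV 4.12 (cv2) and the standard library are available. Lean on these libraries where they do the work, as an engineer would, in place of code of your own. Each camera call takes 0.05 s, during which the arm holds its last target. There are 200 camera calls.

## Working session

There is one attempt and no reset: what is moved stays moved. The work goes in short steps, each a Python script; the robot and the scene stay as the last script left them, time stands still between calls to the robot, and variables do not carry over. Pictures are saved under pics/ and viewed, at most 10 in all, crops included, and the job is handed in when it is done.

```bash
mkdir -p pics
python3 - <<'E'
from rig import arm, hand, kin, telemetry, optics
import cv2,numpy as np
for c in ["scene","top"]:
    im=optics.snapshot(c); cv2.imwrite(f"pics/{c}0.png",im[:,:,::-1])
    k=optics.get_calibration(c); print(c,k["intrinsics"].round(1).tolist(),k["cam_to_world"].round(3).tolist())
    for n in ["small_pan","empty_pan","filled_pan","small_pan_handle_end"]:
        print(n,[(round(d["conf"],2),np.round(d["extent"]).tolist()) for d in optics.masks_of(n,c)])
print(arm.tip_extent,telemetry.observe()["t"])
E
```

```text
scene [[522.2, 0.0, 274.4], [0.0, 522.2, 215.8], [0.0, 0.0, 1.0]] [[0.71, -0.296, 0.638, -0.339], [-0.704, -0.286, 0.65, -0.772], [-0.01, -0.911, -0.412, 0.6], [0.0, 0.0, 0.0, 1.0]]
small_pan [(0.69, [324.0, 240.0, 362.0, 292.0])]
empty_pan [(0.88, [166.0, 195.0, 217.0, 227.0])]
filled_pan [(0.71, [250.0, 226.0, 297.0, 257.0])]
small_pan_handle_end [(0.72, [321.0, 239.0, 365.0, 291.0])]
top [[480.3, 0.0, 275.1], [0.0, 480.3, 203.9], [0.0, 0.0, 1.0]] [[-0.028, -0.996, 0.088, 0.403], [-1.0, 0.028, 0.005, 0.085], [-0.007, -0.088, -0.996, 1.062], [0.0, 0.0, 0.0, 1.0]]
small_pan [(0.63, [368.0, 202.0, 428.0, 236.0])]
empty_pan [(0.87, [138.0, 208.0, 190.0, 292.0])]
filled_pan [(0.78, [276.0, 196.0, 326.0, 276.0])]
small_pan_handle_end [(0.79, [369.0, 203.0, 430.0, 234.0])]
0.014 0.5
```

View pics/top0.png

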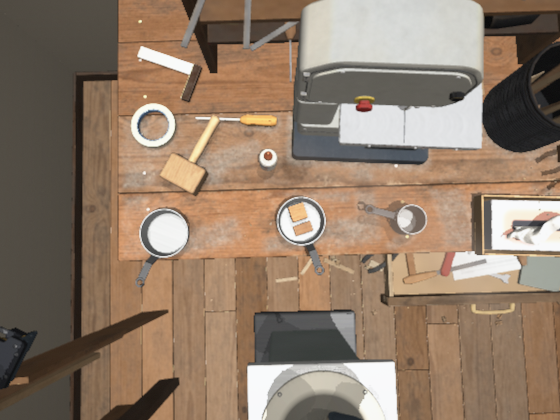

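View pics/scene0.png

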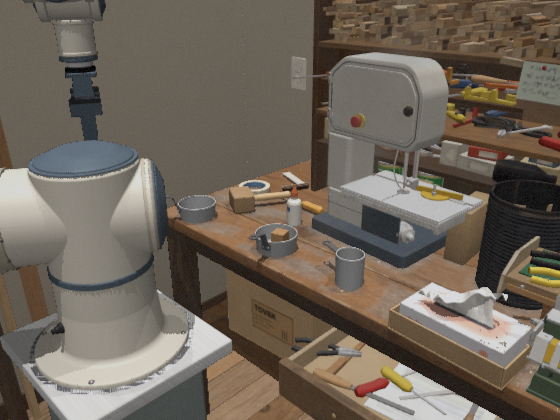

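Top view: the empty pan is at about (165,233) with its handle to (142,280). The filled pan is at (301,220). The small pan is at (411,220) with its handle to (363,207). Next I'll fit model silhouettes to the masks.

```bash
cat > fit.py <<'E'
from rig import arm, hand, kin, telemetry, optics
import cv2,numpy as np
from scipy.optimize import minimize
A=np.linspace(0,2*np.pi,40)
ring=lambda r,z:np.c_[r*np.cos(A),r*np.sin(A),0*A+z]
def bar(p,q,w,t): return np.array([[a[0],s*w/2,a[1]+d] for a in(p,q) for s in(-1,1) for d in(0,-t)])
SMALL=[np.r_[ring(.030,0),ring(.031,.072)],bar((.03,.060),(.098,.060),.014,.004)]
LARGE=[np.r_[ring(.047,0),ring(.052,.042)],bar((.05,.040),(.068,.070),.016,.004),bar((.068,.070),(.118,.079),.016,.004)]
def render(parts,p,cal,z=0):
    c,s=np.cos(p[2]),np.sin(p[2]); R=np.array([[c,-s,0],[s,c,0],[0,0,1]])
    T=np.linalg.inv(cal["cam_to_world"]); m=np.zeros((840*2,1120*2),np.uint8)
    for P in parts:
        W=P@R.T+[p[0],p[1],z]; C=W@T[:3,:3].T+T[:3,3]
        u=C@np.array(cal["intrinsics"]).T; u=u[:,:2]/u[:,2:]
        cv2.fillConvexPoly(m,cv2.convexHull(((u+.5)*4).astype(np.int32)),255)
    return cv2.resize(m,(560,420),interpolation=cv2.INTER_AREA)/255.
def fit(parts,views,p0,z=0):
    def cost(p): 
        J=0
        for m,c in views:
            r=render(parts,p,c,z); J-=np.minimum(r,m).sum()/np.maximum(r,m).sum()
        return J/len(views)
    best=None
    for d in(0,.5,-.5):
        q=np.array([p0[0],p0[1],p0[2]+d])
        S=np.vstack([q,q+[.015,0,0],q+[0,.015,0],q+[0,0,.3]])
        r=minimize(cost,q,method="Nelder-Mead",options=dict(initial_simplex=S,xatol=2e-4,fatol=1e-4,maxiter=200))
        if best is None or r.fun<best.fun:best=r
    return best.x,-best.fun
def ground(uv,cal,z):
    M=np.array(cal["cam_to_world"]);d=M[:3,:3]@np.linalg.solve(cal["intrinsics"],[*uv,1]);return (M[:3,3]+d*(z-M[2,3])/d[2])[:2]
E
python3 - <<'E'
from fit import *
V={}
for c in["top","scene"]:
    optics.snapshot(c)
    for n in["small_pan","empty_pan","filled_pan"]:
        V[n,c]=(optics.masks_of(n,c)[0]["mask"].astype(float),optics.get_calibration(c))
for n,uv,h,P,z in[("small_pan",(411,220),(363,207),SMALL,.07),("empty_pan",(165,233),(142,280),LARGE,.042),("filled_pan",(301,220),(318,270),LARGE,.042)]:
    cal=V[n,"top"][1];g=ground(uv,cal,z);e=ground(h,cal,z)-g;p0=[*g,np.arctan2(e[1],e[0])]
    print(n,np.round(p0,3))
    for cs in(["top"],["scene"],["top","scene"]):
        x,s=fit(P,[V[n,c] for c in cs],p0);print(cs,x.round(4),round(s,3))
E
```

```text
small_pan [ 0.449 -0.19   1.276]
['top'] [ 0.4522 -0.1919  1.29  ] 0.93
['scene'] [ 0.4564 -0.1876  1.2658] 0.937
['top', 'scene'] [ 0.4518 -0.1917  1.2741] 0.907
empty_pan [0.438 0.325 2.674]
['top'] [0.4393 0.3279 2.7519] 0.932
['scene'] [0.4422 0.3328 3.6907] 0.956
['top', 'scene'] [0.4402 0.3291 2.7691] 0.897
filled_pan [ 0.457  0.036 -2.846]
['top'] [ 0.4578  0.0351 -2.8345] 0.727
['scene'] [ 0.4617  0.0394 -2.8742] 0.795
['top', 'scene'] [ 0.4584  0.0359 -2.8339] 0.739
```

```bash
cat >> fit.py <<'E'
def down(phi):
    y=np.array([np.cos(phi),np.sin(phi),0]);z=np.array([0,0,-1.]);return np.c_[np.cross(y,z),y,z]
def wfit(n,P,p0,z=0,save=None):
    c=optics.get_calibration("wrist");im=optics.snapshot("wrist")
    d=optics.masks_of(n,"wrist")
    for k in d[:3]:
        x,s=fit(P,[(k["mask"].astype(float),c)],p0,z);print(n,round(k["conf"],2),np.round(k["extent"]).tolist(),x.round(4),round(s,3))
    if save:
        im=im.copy()
        r=(render(P,p0,c,z)>.5).astype(np.uint8);cv2.drawContours(im,cv2.findContours(r,0,2)[0],-1,(255,0,0),1)
        cv2.imwrite(save,im[:,:,::-1])
E
python3 - <<'E'
from fit import *
o=telemetry.observe();R=o["tool_rot"];print(R.round(2).tolist())
for k in(-1,1):
    for nm,p,phi in(("grasp",[.453,-.191,.062],1.28+k*np.pi/2),("place",[.44,.329,.066],-.41+k*np.pi/2)):
        q=kin.solve_ik(p,down(phi));print(k,nm,None if q is None else np.round(q,1))
arm.move_l([.40,.40,.25],down(-.3) if R[0,1]>0 else down(-.3+np.pi),feed=.25)
wfit("empty_pan",LARGE,[.440,.329,2.72],save="pics/w1.png")
o=telemetry.observe();print(o["t"],np.round(o["joint_positions"],1))
E
```

```text
[[-0.9, 0.44, -0.0], [0.44, 0.9, -0.0], [0.0, -0.0, -1.0]]
-1 grasp [-29.8  31.8 105.6  -0.   42.6 -13.2]
-1 place [ 30.6  34.5  97.3  -0.   48.3 144. ]
1 grasp [-29.8  31.8 105.6  -0.   42.6 166.8]
1 place [ 30.6  34.5  97.3  -0.   48.3 -36. ]
empty_pan 0.88 [227.0, 183.0, 375.0, 274.0] [0.4394 0.3278 2.7692] 0.93
2.5667 [39.  22.3 83.9  0.  73.8 56.1]
```

View pics/w1.png

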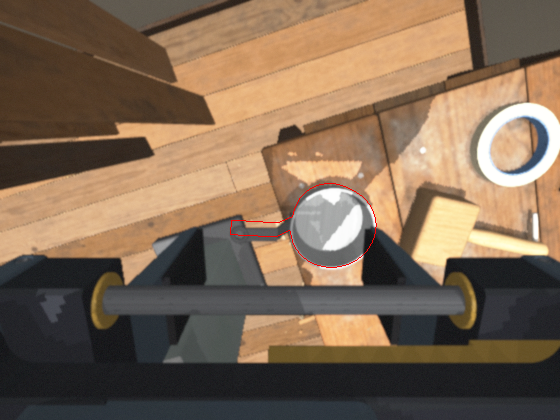

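Run:
```python
from fit import *
R=down(1.28-np.pi/2)
arm.move_l([.40,.0,.25],down(-.29),feed=.25)
arm.move_l([.43,-.15,.22],R,feed=.2)
wfit("small_pan",SMALL,[.453,-.191,1.28],save="pics/w2.png")
o=telemetry.observe();print(o["t"],np.round(o["joint_positions"],1),np.round(o["force"],1))
```

```text
small_pan 0.89 [288.0, 131.0, 350.0, 259.0] [ 0.4519 -0.192   1.291 ] 0.937
small_pan 0.69 [133.0, 0.0, 315.0, 71.0] [ 0.453 -0.191  1.28 ] -0.0
5.35 [-26.6  15.2 100.6   0.   64.2 -10.1] [-0.1  0.5  0.4]
```

The wrist view matches the fitted outline at (333,225), with the handle a few px off (240,228), so I'll use yaw 2.77. The fits agree within 2 mm, so I'll grasp.

Run:
```python
from fit import *
R=down(1.287-np.pi/2);p=np.array([.452,-.192])
arm.move_l([*p,.15],R,feed=.15)
arm.move_l([*p,.064],R,feed=.08)
o=telemetry.observe();print(np.round(o["force"],1))
hand.grip(.05)
o=telemetry.observe();print(o["width"],o["grasp_force"],np.round(o["force"],1))
arm.move_l([*p,.21],R,feed=.12)
o=telemetry.observe();print(o["t"],o["width"],o["grasp_force"],np.round(o["force"],1))
wfit("small_pan",SMALL,[*p,1.287],z=.146,save="pics/w3.png")
im=optics.snapshot("scene");cv2.imwrite("pics/s3.png",im[150:350,200:480,::-1].repeat(2,0).repeat(2,1))
```

```text
[-0.9 -0.4 -0.6]
0.06180395886974349 30.000806953758 [-1.7  0.1  4.5]
9.225 0.06176020073208513 29.999646451324224 [-0.3 -0.1 -2. ]
small_pan 0.78 [224.0, 72.0, 346.0, 327.0] [ 0.4515 -0.1915  1.2935] 0.755
```

View pics/s3.png

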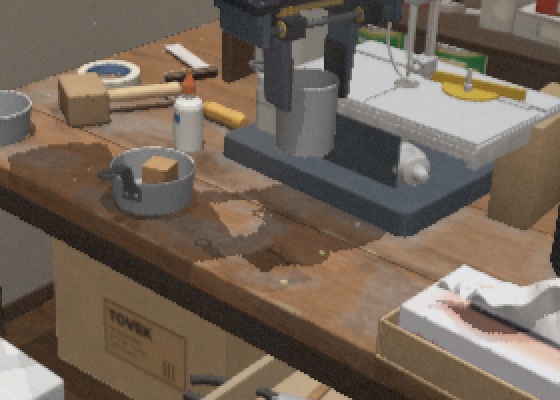

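View pics/w3.png

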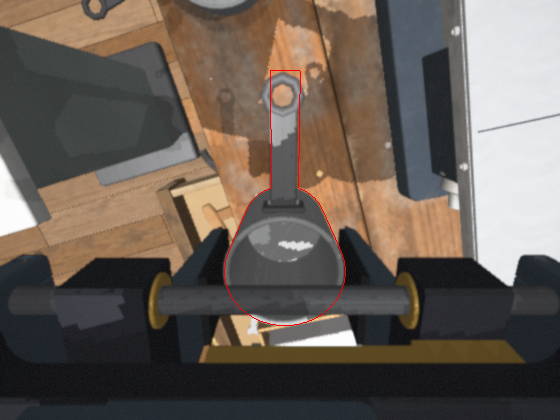

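The pan is held upright with the handle straight up the image, from (283,200) to (282,95). The filled pan is undisturbed. Now I'll carry it along the row and lower it.

Run:
```python
from fit import *
R=down(1.287-np.pi/2);t=np.array([.4397,.3282]);R2=down(2.765+np.pi/2)
arm.move_l([.40,-.14,.21],R,feed=.15)
arm.move_l([.40,.16,.21],R,feed=.2)
arm.move_l([*t,.21],R2,feed=.08)
o=telemetry.observe();print(o["t"],o["width"],o["grasp_force"],np.round(o["force"],1),np.round(o["joint_positions"],1))
wfit("small_pan",SMALL,[*t,2.765-np.pi],z=.146)
arm.move_l([*t,.125],R2,feed=.1)
im=optics.snapshot("scene");cv2.imwrite("pics/s4.png",im[100:300,100:380,::-1].repeat(2,0).repeat(2,1))
im=optics.snapshot("top");cv2.imwrite("pics/t4.png",im[150:350,60:340,::-1].repeat(2,0).repeat(2,1))
```

```text
13.975 0.061791304288326826 29.999658688902855 [ 0.2 -0.4 -0.7] [ 30.5  23.2  89.3  -0.   67.5 142.1]
small_pan 0.88 [224.0, 73.0, 344.0, 327.0] [ 0.4391  0.3282 -0.3685] 0.756
small_pan 0.16 [493.0, 4.0, 560.0, 118.0] [ 0.4397  0.3282 -0.3766] -0.0
```

View pics/s4.png

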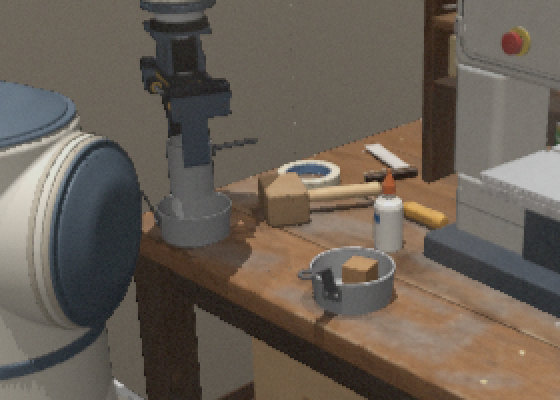

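The small pan sits over the empty one at about (190,200), with the handles opposed (small handle to (255,140), large handle near (148,195)). Lowering now with a force guard.

Run:
```python
from fit import *
t=np.array([.4397,.3282]);R2=down(2.765+np.pi/2)
f0=telemetry.observe()["force"]
for z in(.10,.08,.073,.0705,.069,.068,.067):
    arm.move_l([*t,z],R2,feed=.05);f=telemetry.observe()["force"]-f0;print(z,np.round(f,1))
    if np.linalg.norm(f)>5:break
hand.grip(.085);o=telemetry.observe();print(o["width"],o["t"])
arm.move_l([*t,.13],R2,feed=.08)
arm.move_l([.40,.25,.25],R2,feed=.2)
arm.sleep(.3)
print(telemetry.observe()["t"])
for c in("top","scene"):
    im=optics.snapshot(c)
    for n,P,p,z in(("small_pan",SMALL,[*t,-.377],.004),("empty_pan",LARGE,[*t,2.765],0)):
        d=optics.masks_of(n,c)
        if d: x,s=fit(P,[(d[0]["mask"].astype(float),optics.get_calibration(c))],p,z);print(c,n,x.round(4),round(s,3))
    r,q=(150,60) if c=="top" else (100,100)
    cv2.imwrite(f"pics/{c}5.png",im[r:r+200,q:q+280,::-1].repeat(2,0).repeat(2,1))
```

```text
0.1 [-0.3 -0.5  0.2]
0.08 [1.5 0.4 1.7]
0.073 [-0.1  0.7  0.6]
0.0705 [ 0.2  0.6 -0.1]
0.069 [ 0.4  1.1 -0.6]
0.068 [0.9 0.6 3. ]
0.067 [-3.9 -1.6 23.4]
0.08491305132970974 18.2167
20.35
top small_pan [0.4384 0.2906 0.0756] 0.021
scene small_pan [0.4472 0.3354 0.9973] 0.605
scene empty_pan [0.4415 0.3308 3.6656] 0.637
```

View pics/scene5.png

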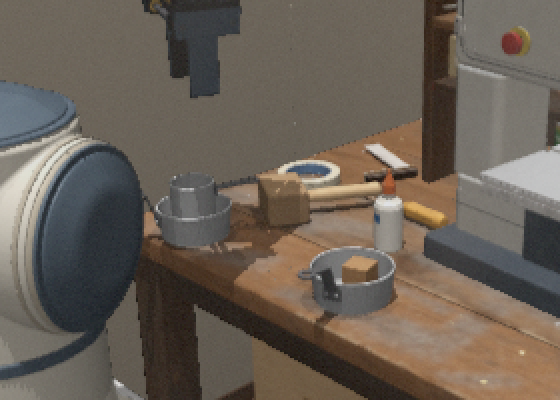

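View pics/top5.png

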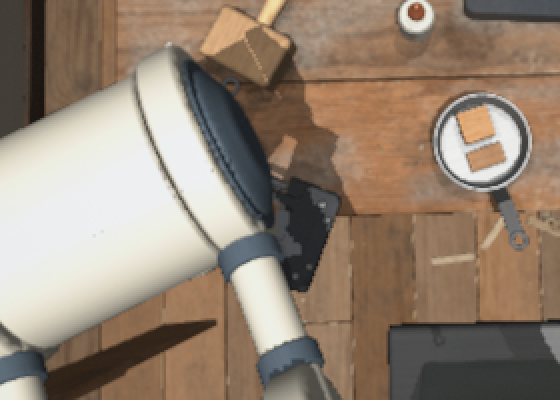

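The scene picture shows the small pan at (193,190) upright inside the empty pan. Its handle points away to (260,180), opposite the large handle at (148,200). Floor contact came at the predicted height, the gripper is clear, and the filled pan hasn't moved.

```bash
python3 -c "
from rig import arm
print(arm.sign_off())"
```

```text
the job is handed in; nothing more can be done
None
```

The small pan is standing upright on the floor of the empty pan with the handles opposed, the pan with the offcuts was left alone, the gripper has let go, and the job is handed in at about 20 s of the 45 s allowed; the hand-in returned no verdict.

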